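Take the hot lid off the tempering kiln with the lid lifter

ROBOT

A 6-joint arm with a two-finger parallel gripper is mounted at the origin on the work surface. World frame = base frame: x ahead of the robot, y to its left, z up, the work surface at z = 0. Lengths are in m, angles in rad, forces in N, time in s.
With the tool pointing down it reaches from about 0.35 to 0.8 m from the base axis. Payload 7.3 kg.
Tool frame: the origin (TCP) lies midway between the tips of the shut fingers; the grasp point (between the pads) lies 19 mm behind it; z points along the fingers, y is the direction in which the jaws open and shut (so a half turn about z gives the same grasp; the last joint's range is limited). The gripper opens to 85 mm and grips with 20 to 120 N. Pads are 22 mm wide; open, the fingers measure 114 mm over their backs; the gripper's body (76 mm by 85 mm) begins 54 mm behind the grasp point. The pads swing forward as they close: fully open they stand 13 mm farther back than shut.
Start: joints at [1.04, 0.342, 1.524, -0, 1.275, -0.146], TCP at [0.197, 0.487, 0.231] pointing down, gripper open.
Joint ranges: [-2.53, 2.53], [-0.77, 2.02], [0.04, 2.7], [-1, 4.14], [0.28, 2.66], [-3.11, 3.11]. Speed limits (rad/s): [2.57, 2.57, 3.14, 3.14, 3.14, 3.14].

INTERFACE

Orientations are given as a unit quaternion [w, x, y, z].
In Python, from station import monitor, camera, calibration, workorder gives the robot as it stands.
- The arm moves only by the tool play_rows, never from a script. Its argument "moves" is text: rows parted by semicolons, each of 7 numbers parted by spaces: the finger opening in mm, from 0 to 85.4, then the shift along the tool's x, y, z in mm, then the turn, a rotation vector about the tool's x, y, z in degrees. A call has 1 to 12 rows; each row shifts and turns the commanded pose from where the row before left it, along the tool's axes as they then stand; what a row does not reach is not made up. A row lasts 1/10 s, in which the tool goes at most 50 mm and 8.59 degrees, less where a joint would pass 70% of its speed; a pose out of reach is approached as far as the arm can. A call is refused whole if a number of a shift passes 50 or a number of a turn 8.59, either way. A call with a gripper value outside its range is refused whole. The fingers move at their own pace and stop on an object; "grip_force" is the grip in N (left out, the last holds). Time passes only in rows, so rows that do not move let the fingers close. It gives the time, the measured TCP pose, the force and the opening at its end, in the units of the state.
- monitor.state(): the state, without advancing time (a new reading comes with each control period).
- camera(name): name is "scene" or "side" or "wrist"; returns the picture (384x512x3 uint8, red, green, blue); there is no depth.
- calibration(name): a dict with "fx", "fy", "cx", "cy" (pixels), "dist_coeffs" ([k1, k2, p1, p2, k3] as OpenCV has them; the pictures are not rectified), "extrinsics" (4x4, takes a point from camera to world coordinates). Camera axes: x right, y down, z forward; pixel columns grow to the right and rows downward; lengths in m; the calibration is good to about 2 mm. A picture is of the moment at which its call begins: read the wrist's pose just before it. calibration takes no time and is no camera call; for the wrist camera it gives the pose at the moment of the call.
- workorder.close_job(): hands the job in, once; it reports no verdict.
The state is a dict: "clock": time; "q": joint angles; "qvel": joint speeds; "joint_torque": joint torques, N m; "position": TCP position; "tcp_rot": TCP orientation; "wrist_force": force on the tool from outside, world axes, zero at the start; "moment": the same for the moment, N m; "width": opening from 0.0 (shut) to 1.0 (fully open).
Only numpy, scipy, OpenCV 4.12 (cv2) and the standard library are available. Lean on these libraries where they do the work, as an engineer would, in place of code of your own. Each camera call takes 0.05 s, during which the arm holds its last target.

TASK

Open the hot kiln: take the lid lifter from its stand, hook it under the lid's loop handle, lift the lid off the kiln keeping it level, and set it down gently in the middle of the firebrick slab. Then unhook the lifter and put it back fully down in both notches of its stand. The lid is hot: never touch it with the gripper or arm, and leave the other things on the bench where they are.

Things in the scene. Friction and masses are not known exactly. Their poses are not given: they have to be found in the camera images.
- lifter: loose lid lifter, 0.25 kg, hanging upright in its stand: pale wooden bar grip with red ends (140 along x, 22 wide in y, 28 tall) above a hook of bright flat bar, 18 wide in y. Origin: centre of the grip, z up. Grip it from above across its width at the grip's middle: the load then hangs straight below. The hook is pushed under a bar in the lifter's +x direction, then raised
- lifter_seat (a point): axis of a bar seated in the lifter's hook: 85 straight below the grip's centre. Seen along y the hook is a J: shank straight down at x = -30 to -24, shallow V floor in which a lifted bar settles at x = 0, upturned tip at x = 18 to 25. The tip's top is 76 below the grip's centre (9 above the seat), the hook's lowest point 96 below it; mouth about 40 wide between shank and tip
- stand: red stand on a dark plate, fixed to the bench (in any of three places): plate 150 x 90 x 8, two uprights 6 thick at x = +50 and -50, 141 tall, each with an open-topped notch 29 wide, flared at the top, its floor 108 above the bench. The grip lies in both notches along the stand's x, either way round, the hook hanging between the uprights. Origin: centre of the underside, z up
- stand_home (a point): where the centre of the lifter's grip is when it lies fully down and centred in the stand: 122 above the bench
- lid: hot round loose lid, about 0.45 kg (varies): dark steel disc 130 across, 10 thick, pale plug 88 across and 8 deep beneath, bright loop handle fixed on top. Origin: centre of the plug's underside; z up, y along the loop. The disc lies on the kiln's top, the plug hangs in the opening; raised 10 it is free. Lifted at the loop's middle it hangs level, and can swing about the bar
- lid_loop (a point): middle of the axis of the loop handle's straight top bar: 68 above the lid's origin, 50 above the disc. The bar is 9 thick and runs along the lid's y, straight for 27 either way; legs at y = +36 and -36. The lid is the same from both sides, so it may be hooked from its -x or its +x side
- kiln: grey round top-loading tempering kiln fixed on the bench (in any of three places), 192 across, 115 tall, pale brick top with a round opening 104 across in its middle; on its -x side a control box 110 wide and 90 tall whose front stands 155 from the kiln's centre. Origin: centre of the underside, z up
- kiln_mouth (a point): centre of the kiln's opening, level with its top, 115 above the bench
- slab: brick-red firebrick slab 180 (x) x 150 (y) in a low dark steel tray, fixed on the bench (in any of three places), where the lid is to go. Origin: centre of the underside; its flat top is 40 above the bench
- slab_top (a point): centre of the firebrick slab's top face, 40 above the bench
- carton_a: bystander: brown carton 75 x 75 x 85 tall, loose; origin at the centre of the underside
- carton_b: bystander: blue carton 60 x 70 x 50 tall, loose; origin at the centre of the underside
- carton_c: bystander: yellow carton 70 x 110 x 60 tall, loose; origin at the centre of the underside
- tape: bystander: roll of grey tape 96 across, 48 tall, loose; origin at the centre of the underside
- tin: bystander: tin 66 across, 85 tall, loose; origin at the centre of the underside
- hammer: bystander: hammer 220 long, lying, loose
- spanner: bystander: spanner 190 long, lying, loose
Mind the look-alikes: they are no part of the job. Leave any green or turquoise look-alike of the lid alone. Leave any green look-alike of the slab alone.

How it is judged:
On the way, in this order (a step that is already met when the one before it is completed fails the run):
1. the lid hangs from the held lifter, clear of the kiln and level (contact force between lifter and lid above 1 N and contact force between the fingers and lifter above 1 N and contact force between lid and kiln below 0.1 N and height (world z) of lid above 0.12 m and angle between lid's own z axis and vertical below 0.12 rad), for 0.3 s.
2. the lid stands at rest on the firebrick slab and the lifter is unhooked and clear of it (horizontal distance between lid and slab_top below 0.035 m and height (world z) of lid below 0.045 m and angle between lid's own z axis and vertical below 0.06 rad and linear speed of lid below 0.02 m/s and contact force between lid and slab above 1 N and contact force between lifter and lid below 0.1 N and horizontal distance between lifter and lid above 0.035 m), for 0.2 s.
At the end, for the whole second after the job is handed in: The lid lies flat and at rest on the firebrick slab (tilt under 0.06 rad), its centre within 35 mm of the slab's centre; the lifter is at rest in its stand, its grip down in both notches (within 18 mm of its home sideways, 5 mm in height, tilt under 0.12 rad) (horizontal distance between lid and slab_top below 0.035 m and height (world z) of lid between 0.035 and 0.045 m and angle between lid's own z axis and vertical below 0.06 rad and linear speed of each of lid, lifter below 0.02 m/s and horizontal distance between lifter and stand_home below 0.018 m and height (world z) of lifter between 0.117 and 0.127 m and angle between lifter's own z axis and vertical below 0.12 rad and contact force between lifter and stand above 0.5 N); the robot touches nothing.
It fails at once if the hot lid is touched by the gripper or arm (contact force between lid and the fingers above 0.5 N or contact force between lid and the arm above 0.5 N).
It fails at once if the lid tips more than 10 degrees (angle between lid's own z axis and vertical above 0.175 rad).
It fails at once if the lid is dropped, banged or pressed on the slab (over 30 N) (contact force between lid and slab above 30 N).
It fails at once if a bystander is moved more than 30 mm (distance of any of carton_a, carton_b, carton_c, tape, tin, hammer, spanner from where it was at the start of the episode above 0.03 m).
It also fails if it takes over 72 s, if anything falls off the work surface, if the arm or the gripper's body presses on something with over 40 N, if the wrist force passes 120 N, or if a joint passes its speed limit or range.

## Working session

There is one attempt and no reset: what is moved stays moved. The work goes in short steps, Python scripts to look and compute and a tool call to move; the robot and the scene stay as the last step left them, time stands still between calls to the robot, and variables do not carry over. Pictures are saved under pics/ and viewed, and the job is handed in when it is done.

Besides the shell and the picture viewer there is one more tool, called after ">>>" as name(argument=value, ...), one argument or row to a line, values as JSON. play_rows: Moves the arm, as the interface text tells. Its arguments: {"type":"object","properties":{"moves":{"type":"string"},"grip_force":{"type":"number"}},"required":["moves"]}

```bash
ls -la; mkdir -p pics; python3 - <<'E'
from station import monitor,camera,calibration
import cv2,json
print(monitor.state())
for n in ("scene","side","wrist"):
    c=calibration(n); print(n,c)
    im=camera(n); cv2.imwrite(f"pics/{n}0.png",cv2.cvtColor(im,cv2.COLOR_RGB2BGR))
E
```

```text
total 12
drwxr-xr-x  3 agent agent 4096 Dec  7 14:55 .
drwxr-xr-x 23 root  root  4096 Dec  7 14:55 ..
drwxr-xr-x  2 agent agent 4096 Dec  7 14:55 pics
{'clock': 0.0, 'q': array([ 1.04000180e+00,  3.42697017e-01,  1.52503044e+00, -1.82519964e-05,
        1.27540467e+00, -1.46020215e-01]), 'qvel': array([-1.08227242e-03,  8.37119046e-04, -9.61796469e-04,  1.00603829e-03,
        1.54513839e-03, -8.13160497e-05]), 'joint_torque': array([ 2.36691762e-03, -4.33688593e+01, -2.46008366e+01,  2.82733811e-05,
        7.90711201e-03,  5.19766843e-05]), 'position': array([0.19684346, 0.48625887, 0.23063462]), 'tcp_rot': array([-2.47308320e-04,  1.91199879e-01,  9.81550821e-01, -7.28980715e-04]), 'wrist_force': array([-0.75769762,  0.17118833, -0.35266908]), 'moment': array([ 0.01466307, -0.03589318, -0.0090752 ]), 'width': 1.0001042887412057}
scene {'fx': 420.9444046114949, 'fy': 420.9444046114949, 'cx': 252.21891834097926, 'cy': 187.71152149588778, 'dist_coeffs': array([-0.13320518,  0.        ,  0.        ,  0.        ,  0.        ]), 'extrinsics': array([[ 0.81703793,  0.40712875, -0.4082832
[... 415 characters left out ...]
ray([[-0.77075393, -0.35557753,  0.52868043, -0.44587897],
       [-0.63677533,  0.40211128, -0.65789338,  1.21897874],
       [ 0.02134374, -0.84372456, -0.53635185,  1.08051104],
       [ 0.        ,  0.        ,  0.        ,  1.        ]])}
wrist {'fx': 342.4586585323868, 'fy': 342.4586585323868, 'cx': 256.5352331584236, 'cy': 188.60475922926454, 'dist_coeffs': array([-0.06917284,  0.        ,  0.        ,  0.        ,  0.        ]), 'extrinsics': array([[ 0.37572884,  0.88961683,  0.25963385,  0.13166211],
       [ 0.92672668, -0.35997126, -0.10769569,  0.51296271],
       [-0.00234717,  0.28107399, -0.95968323,  0.3742918 ],
       [ 0.        ,  0.        ,  0.        ,  1.        ]])}
```

View pics/scene0.png

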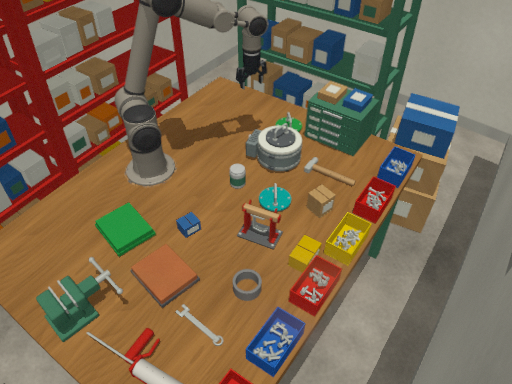

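View pics/side0.png

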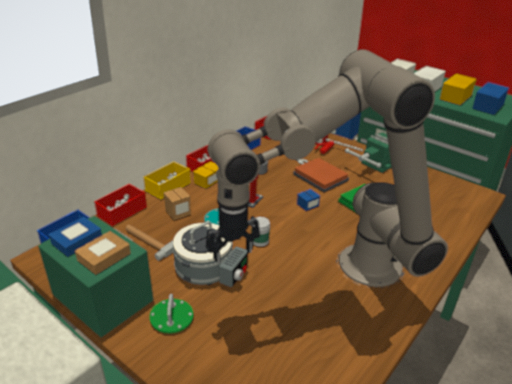

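View pics/wrist0.png

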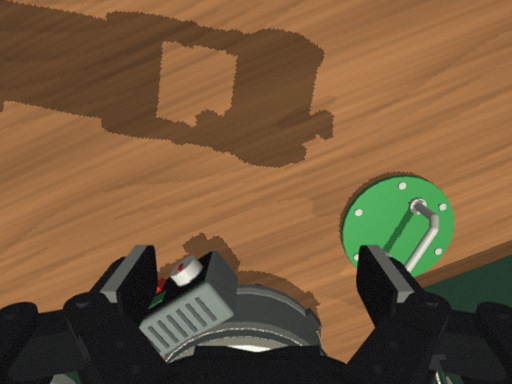

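The scene camera shows the kiln at about (279,148), the stand with the lifter at (262,222), the red slab at (165,275) and a turquoise look-alike lid at (275,199). A green look-alike lid sits at (289,125) and a green slab at (125,229). I'll zoom in to measure.

```bash
cat > h.py <<'E'
import numpy as np, cv2
from station import monitor,camera,calibration
def K(c): return np.array([[c['fx'],0,c['cx']],[0,c['fy'],c['cy']],[0,0,1]])
def ray(c,uv):
    p=cv2.undistortPoints(np.array([[uv]],float),K(c),c['dist_coeffs'])[0,0]
    E=c['extrinsics']; return E[:3,3],E[:3,:3]@np.array([p[0],p[1],1.])
def onz(c,uv,z):
    o,d=ray(c,uv); return o+d*(z-o[2])/d[2]
def proj(c,P):
    E=np.linalg.inv(c['extrinsics']); P=np.atleast_2d(np.array(P,float))
    r,_=cv2.Rodrigues(E[:3,:3]); return cv2.projectPoints(P,r,E[:3,3],K(c),c['dist_coeffs'])[0][:,0]
def crop(im,u0,v0,w,h,s,fn):
    cv2.imwrite(fn,cv2.resize(cv2.cvtColor(im[v0:v0+h,u0:u0+w],cv2.COLOR_RGB2BGR) if im.ndim==3 else im,None,fx=s,fy=s,interpolation=cv2.INTER_CUBIC))
E
python3 - <<'E'
from h import *
im=cv2.cvtColor(cv2.imread('pics/scene0.png'),cv2.COLOR_BGR2RGB)
crop(im,220,100,130,150,4,'pics/c1.png')
crop(im,100,210,130,100,5,'pics/c2.png')
E
```

```text
(no output)
```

View pics/c1.png

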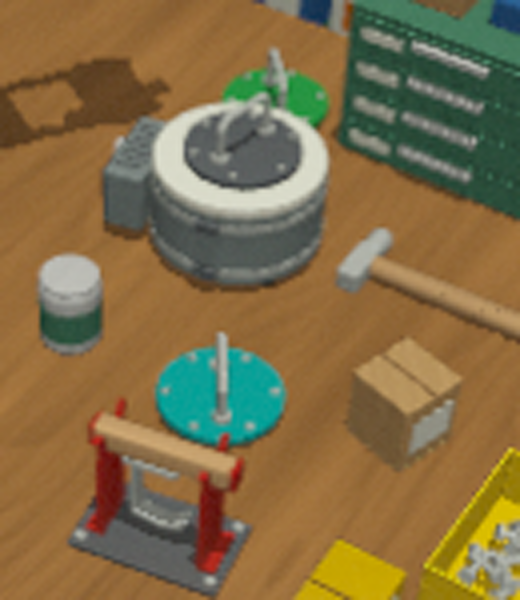

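View pics/c2.png

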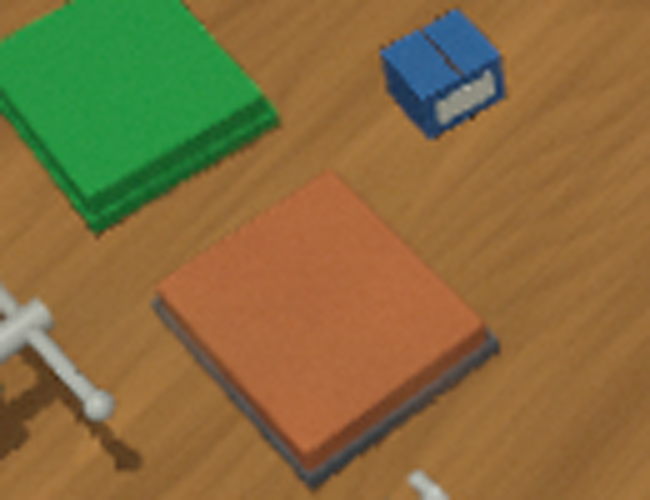

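```bash
python3 - <<'E'
from h import *
c=calibration('scene')
def a(x,y,s,u0,v0): return ((x+.5)/s-.5+u0,(y+.5)/s-.5+v0)
np.set_printoptions(precision=4,suppress=True)
sl=[onz(c,a(x,y,5,100,210),.04) for x,y in [(330,172),(487,325),(306,462),(157,290)]]
print('slab',sl,np.mean(sl,0))
for n,p,z in [('gripL',(97,425),.13),('gripR',(240,470),.13),('lidL',(222,118),.165),('lidR',(268,97),.165)]:
    print(n,onz(c,a(*p,4,220,100),z))
k=[onz(c,a(*p,4,220,100),.115) for p in [(152,160),(329,160),(240,102),(240,216)]]
print('kiln',k)
# baseplate
for p in [(70,537),(105,490),(252,527),(210,592)]: print('plate',onz(c,a(*p,4,220,100),.008))
for n,p,z in [('tin',(70,275),.085),('turq',(221,395),.01),('turqtop',(221,337),.06),('turqfoot',(221,418),.01),('cartA',(400,440),.0),('hammerhead',(360,270),.02),('hammerend',(520,335),.01),('box',(125,155),.09)]: print(n,onz(c,a(*p,4,220,100),z))
E
```

```text
slab [array([ 0.3684, -0.2822,  0.04  ]), array([ 0.5433, -0.3152,  0.04  ]), array([ 0.5168, -0.4634,  0.04  ]), array([ 0.3418, -0.4272,  0.04  ])] [ 0.4426 -0.372   0.04  ]
gripL [ 0.5365 -0.0374  0.13  ]
gripR [ 0.6691 -0.0086  0.13  ]
lidL [0.4045 0.3679 0.165 ]
lidR [0.4241 0.428  0.165 ]
kiln [array([0.3495, 0.3193, 0.115 ]), array([0.5033, 0.4296, 0.115 ]), array([0.3698, 0.462 , 0.115 ]), array([0.4758, 0.2955, 0.115 ])]
plate [ 0.5319 -0.076   0.008 ]
plate [ 0.5248 -0.0105  0.008 ]
plate [0.6636 0.032  0.008 ]
plate [ 0.6733 -0.0541  0.008 ]
tin [0.3673 0.148  0.085 ]
turq [0.5474 0.1574 0.01  ]
turqtop [0.5281 0.1832 0.06  ]
turqfoot [0.5646 0.1308 0.01  ]
cartA [0.7211 0.2165 0.    ]
hammerhead [0.5728 0.3929 0.02  ]
hammerend [0.7564 0.4125 0.01  ]
box [0.3025 0.3358 0.09  ]
```

>>> play_rows(
  moves="85 -5 0 -25 0 0 0;85 -20 0 -25 0 0 0;85 -40 -2 -20 0 0 0;85 -45 -2 -15 0 0 0;85 -45 -2 -15 0 0 0;85 -45 -2 -10 0 0 0;85 -45 -2 -5 0 0 0;85 -45 -2 -5 0 0 0;85 -45 -2 0 0 0 0;85 -25 -2 0 0 0 0;85 -10 -2 0 0 0 0;85 0 0 0 0 0 0",
)

```text
clock: 1.35
position: [0.5337, 0.3304, 0.3505]
tcp_rot: [-0.001, 0.192, 0.981, -0.0]
wrist_force: [0.3, 0.5, 0.2]
width: 0.997
```

```bash
python3 - <<'E'
from h import *
import pickle
c=calibration('wrist');im=camera('wrist'); s=monitor.state(); print(s['position'],s['tcp_rot'],s['clock'])
pickle.dump(c,open('pics/w1.pkl','wb'))
cv2.imwrite('pics/w1.png',cv2.cvtColor(im,cv2.COLOR_RGB2BGR))
E
```

```text
[0.53274934 0.33121942 0.35090708] [-5.86676940e-04  1.91353244e-01  9.81521055e-01 -1.03325280e-04] 1.4
```

View pics/w1.png

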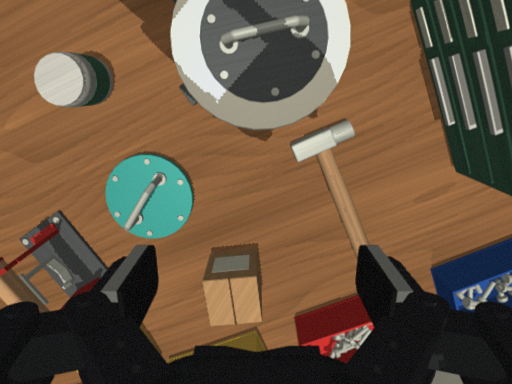

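The wrist view shows the kiln lid near (264,35), with the bar running from about (228,38) to (300,22).

```bash
python3 - <<'E'
from h import *
im=cv2.cvtColor(cv2.imread('pics/w1.png'),cv2.COLOR_BGR2RGB)
crop(im,165,0,195,135,4,'pics/c3.png')
E
```

```text
(no output)
```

View pics/c3.png

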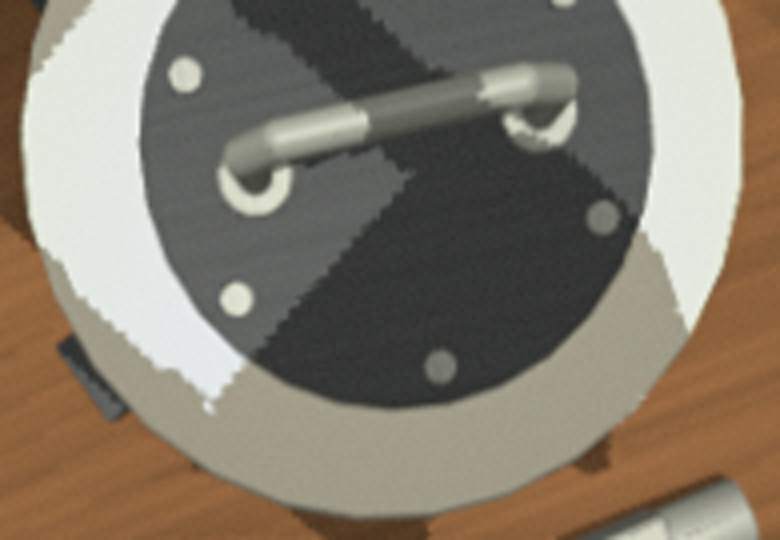

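```bash
python3 - <<'E'
from h import *
import pickle
from scipy.optimize import least_squares
np.set_printoptions(precision=4,suppress=True)
c=pickle.load(open('pics/w1.pkl','rb'))
a=lambda p:((p[0]+.5)/4-.5+165,(p[1]+.5)/4-.5)
def circ(pts,z,R):
    P=np.array([onz(c,a(p),z)[:2] for p in pts])
    r=least_squares(lambda x:np.hypot(*(P-x[:2]).T)-x[2],[*P.mean(0),R]); return r.x,r.fun
print('disc',circ([(140,140),(652,140),(397,408),(250,360),(588,322),(165,243),(640,210)],.125,.065))
print('kilntop',circ([(22,140),(743,140),(410,517),(36,240),(100,365),(200,455),(600,455),(700,320)],.115,.096))
b=[onz(c,a(p),.175) for p in [(243,150),(562,80)]]; print('bar',b,np.mean(b,0),np.hypot(*(b[1]-b[0])[:2]),np.degrees(np.arctan2(*(b[1]-b[0])[1::-1])))
b=[onz(c,a(p),.127) for p in [(255,182),(541,117)]]; print('feet',b,np.mean(b,0),np.hypot(*(b[1]-b[0])[:2]),np.degrees(np.arctan2(*(b[1]-b[0])[1::-1])))
E
```

```text
disc (array([0.4236, 0.3827, 0.0642]), array([ 0.0007,  0.    , -0.0002,  0.0001,  0.0008, -0.0008, -0.0007]))
kilntop (array([0.4228, 0.3802, 0.0937]), array([ 0.0009, -0.0011,  0.    ,  0.0007, -0.0007, -0.0019,  0.0026,
       -0.0005]))
bar [array([0.4172, 0.348 , 0.175 ]), array([0.4299, 0.4174, 0.175 ])] [0.4235 0.3827 0.175 ] 0.07054143246557766 79.63420418924206
feet [array([0.4176, 0.3464, 0.127 ]), array([0.4302, 0.4186, 0.127 ])] [0.4239 0.3825 0.127 ] 0.07323494273769698 80.06354875922919
```

```bash
cat >> h.py <<'E'
from scipy.spatial.transform import Rotation as R
np.set_printoptions(precision=4,suppress=True)
def Rt(xang):
    a=np.radians(xang); x=np.array([np.cos(a),np.sin(a),0]); z=np.array([0,0,-1.]); return np.column_stack([x,np.cross(z,x),z])
def go(p,xang,s=None):
    s=s or monitor.state(); q=s['tcp_rot']; M=R.from_quat(q[[1,2,3,0]]).as_matrix(); d=np.array(p)-s['position']
    T=Rt(xang)
    print('clock',round(s['clock'],2),'pos',s['position'],'q',np.degrees(s['q']).round(1),'F',s['wrist_force'].round(1),'w',round(s['width'],3))
    print('turn deg (tool now)',np.degrees(R.from_matrix(M.T@T).as_rotvec()).round(2),' shift mm now-axes',(M.T@d*1000).round(1),' shift after turn',(T.T@d*1000).round(1))
E
python3 -c "
from h import *
go([.70,0,.31],193)"
```

```text
clock 1.4 pos [0.5327 0.3312 0.3509] q [ 24.9  28.4  55.2   0.   96.5 -43.1] F [-1.2  0.2 -0.1] w 0.994
turn deg (tool now) [ -0.    -0.07 -35.06]  shift mm now-axes [-279.5 -244.1   40.7]  shift after turn [ -88.5 -360.4   40.9]
```

>>> play_rows(
  moves="85 0 0 0 0 0 -8.5;85 0 0 0 0 0 -8.5;85 0 0 0 0 0 -8.5;85 0 -20 0 0 0 -8.5;85 -10 -45 5 0 0 -1;85 -11 -45 5 0 0 0;85 -11 -45 5 0 0 0;85 -11 -45 5 0 0 0;85 -11 -45 5 0 0 0;85 -11 -45 5 0 0 0;85 -11 -45 5 0 0 0;85 -11 -25 5 0 0 0",
)

```text
clock: 2.6
position: [0.6948, -0.0026, 0.3116]
tcp_rot: [0.0, -0.113, 0.994, -0.0]
wrist_force: [-0.4, 1.1, -0.3]
width: 0.997
```

```bash
python3 - <<'E'
from h import *
import pickle
go([.70,0,.31],193)
c=calibration('wrist');im=camera('wrist'); 
go([.70,0,.31],193)
pickle.dump(c,open('pics/w2.pkl','wb'))
cv2.imwrite('pics/w2.png',cv2.cvtColor(im,cv2.COLOR_RGB2BGR))
E
```

```text
clock 2.6 pos [ 0.6948 -0.0026  0.3116] q [  -6.5   37.5   45.5   -0.    97.  -109.4] F [-0.4  1.1 -0.3] w 0.997
turn deg (tool now) [-0.03  0.02 -0.08]  shift mm now-axes [-5.7  1.3  1.6]  shift after turn [-5.7  1.3  1.6]
clock 2.65 pos [ 0.696  -0.0054  0.3095] q [  -6.7   37.7   45.3   -0.1   97.  -109.5] F [-2.2 -1.8 -1.2] w 0.998
turn deg (tool now) [-0.06 -0.08 -0.23]  shift mm now-axes [-5.   4.4 -0.5]  shift after turn [-5.1  4.3 -0.5]
```

View pics/w2.png

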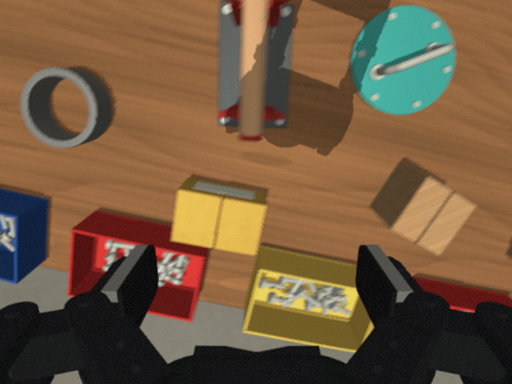

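>>> play_rows(
  moves="85 30 0 0 0 0 0;85 35 3 0 0 0 0;85 5 0 0 0 0 0;85 0 0 0 0 0 0;85 0 0 0 0 0 0",
)

```text
clock: 3.15
position: [0.6264, -0.0126, 0.3123]
tcp_rot: [0.001, -0.114, 0.994, -0.0]
wrist_force: [0.2, -0.6, -0.0]
width: 0.997
```

```bash
python3 - <<'E'
from h import *
import pickle
c=calibration('wrist');im=camera('wrist'); 
go([.70,0,.31],193)
pickle.dump(c,open('pics/w3.pkl','wb'))
cv2.imwrite('pics/w3.png',cv2.cvtColor(im,cv2.COLOR_RGB2BGR))
crop(im,190,10,130,190,3,'pics/c4.png')
E
```

```text
clock 3.2 pos [ 0.6266 -0.0128  0.3118] q [  -8.2   28.5   60.9    0.    90.5 -111.2] F [-0.4  0.8  0.4] w 0.995
turn deg (tool now) [-0.02  0.09  0.03]  shift mm now-axes [-74.4  -4.1   1.9]  shift after turn [-74.4  -4.    1.8]
```

View pics/w3.png

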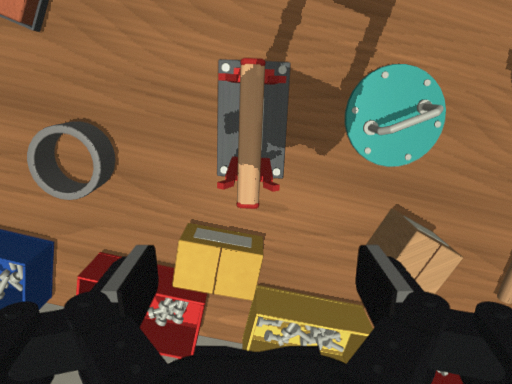

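View pics/c4.png

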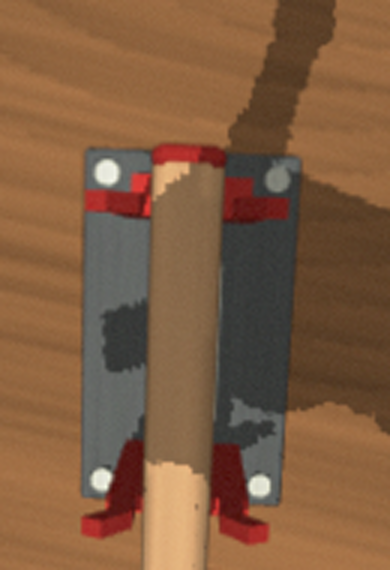

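```bash
python3 - <<'E'
from h import *
import pickle
c=pickle.load(open('pics/w3.pkl','rb'))
im=cv2.cvtColor(cv2.imread('pics/w3.png'),cv2.COLOR_BGR2RGB)
crop(im,225,180,50,40,12,'pics/c5.png')
crop(im,225,45,60,40,12,'pics/c6.png')
# plate bolts/corners, z=.008
a=lambda p:((p[0]+.5)/3-.5+190,(p[1]+.5)/3-.5+10)
b=np.array([onz(c,a(p),.009) for p in [(107,172),(277,179),(260,486),(101,480)]]);print(b,b.mean(0))
d=(b[0]+b[1]-b[2]-b[3]);print(np.degrees(np.arctan2(d[1],d[0])))
b=np.array([onz(c,a(p),.008) for p in [(86,149),(301,158),(280,504),(83,497)]]);print(b,b.mean(0))
d=(b[0]+b[1]-b[2]-b[3]);print(np.degrees(np.arctan2(d[1],d[0])))
E
```

```text
[[ 0.5411 -0.0732  0.009 ]
 [ 0.528  -0.004   0.009 ]
 [ 0.6567  0.0205  0.009 ]
 [ 0.67   -0.0493  0.009 ]] [ 0.599  -0.0265  0.009 ]
-169.35284633766312
[[ 0.5341 -0.0837  0.008 ]
 [ 0.5176  0.0037  0.008 ]
 [ 0.663   0.0314  0.008 ]
 [ 0.6798 -0.0557  0.008 ]] [ 0.5986 -0.0261  0.008 ]
-169.17448069767812
```

View pics/c5.png

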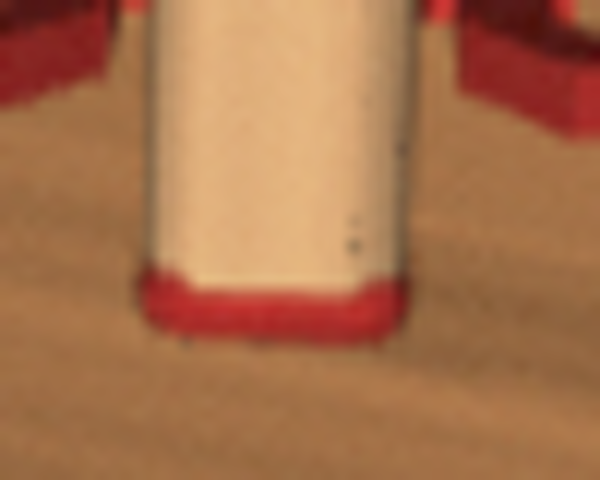

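View pics/c6.png

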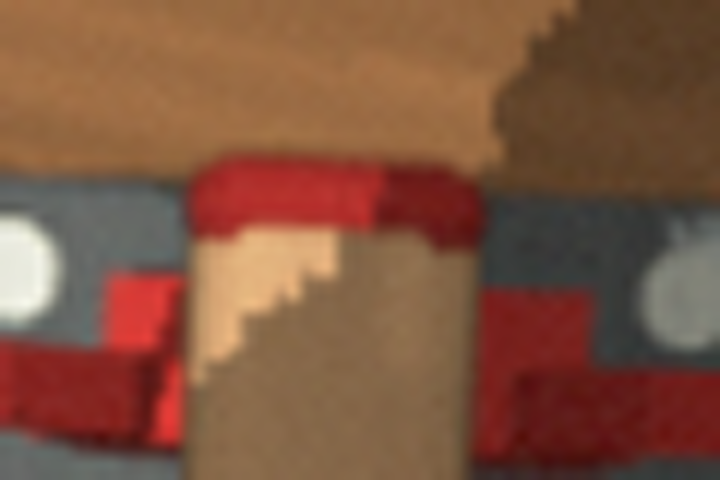

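```bash
python3 - <<'E'
from h import *
import pickle
c=pickle.load(open('pics/w3.pkl','rb'))
for z0,z1 in ((.134,.134),):
    b=np.array([onz(c,(247.4,208.0),.134),onz(c,(252.6,57.8),.134)]);d=b[1]-b[0]
    print(b,b.mean(0),np.hypot(*d[:2]),np.degrees(np.arctan2(d[1],d[0])))
# hook direction: project both hypotheses into scene/side
for yaw in (10.7,190.7):
    a=np.radians(yaw); 
    for n in('scene','side'):
        cc=calibration(n)
        pts=[np.array([.5988+np.cos(a)*x,-.0263+np.sin(a)*x,.122+z]) for x,z in((-27,-14),(-27,-80),(0,-93),(22,-76))for x,z in[(x/1000,z/1000)]]
        print(yaw,n,proj(cc,pts).round(1).tolist())
im=cv2.cvtColor(cv2.imread('pics/scene0.png'),cv2.COLOR_BGR2RGB)
crop(im,232,195,60,55,10,'pics/c7.png')
E
```

```text
[[ 0.6715 -0.0125  0.134 ]
 [ 0.5326 -0.0388  0.134 ]] [ 0.6021 -0.0256  0.134 ] 0.14141873038061883 -169.2548786587254
10.7 scene [[253.0, 213.3], [253.0, 225.3], [259.6, 229.9], [265.2, 228.9]]
10.7 side [[247.7, 176.4], [247.4, 190.4], [241.5, 191.3], [236.9, 186.2]]
190.7 scene [[267.0, 218.1], [266.4, 230.0], [259.6, 229.9], [254.2, 225.0]]
190.7 side [[235.9, 172.8], [235.8, 186.7], [241.5, 191.3], [246.3, 189.2]]
```

View pics/c7.png

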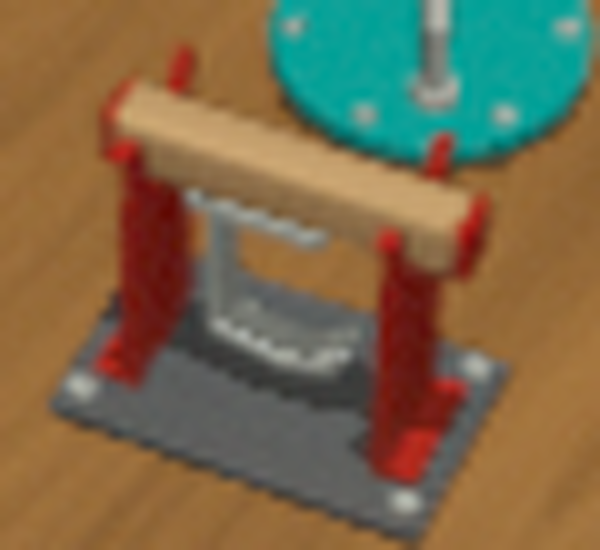

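```bash
python3 -c "
from h import *
go([.6005,-.0258,.103],190.7)"
```

```text
clock 3.2 pos [ 0.6266 -0.0128  0.3118] q [  -8.2   28.5   60.9    0.    90.5 -111.2] F [-0.4  0.8  0.4] w 0.995
turn deg (tool now) [-0.02  0.09  2.33]  shift mm now-axes [ 28.7  -6.7 208.8]  shift after turn [ 28.   -7.9 208.8]
```

>>> play_rows(
  moves="85 0 0 0 0 0 2.3;85 14 -4 30 0 0 0;85 14 -4 40 0 0 0;85 0 0 40 0 0 0;85 0 0 30 0 0 0;85 0 0 10 0 0 0;85 0 0 0 0 0 0;85 0 0 0 0 0 0",
)

```text
clock: 4.0
position: [0.6012, -0.0268, 0.1627]
tcp_rot: [0.001, -0.093, 0.996, -0.0]
wrist_force: [-0.1, -0.3, 0.5]
width: 0.997
```

```bash
python3 - <<'E'
from h import *
go([.6005,-.0258,.103],190.7)
im=camera('wrist'); cv2.imwrite('pics/w4.png',cv2.cvtColor(im,cv2.COLOR_RGB2BGR))
E
```

```text
clock 4.0 pos [ 0.6012 -0.0268  0.1627] q [  -9.9   30.8   80.5    0.    68.5 -110.5] F [-0.1 -0.3  0.5] w 0.997
turn deg (tool now) [-0.04  0.14 -0.03]  shift mm now-axes [ 0.6  1.2 59.7]  shift after turn [ 0.5  1.1 59.7]
```

View pics/w4.png

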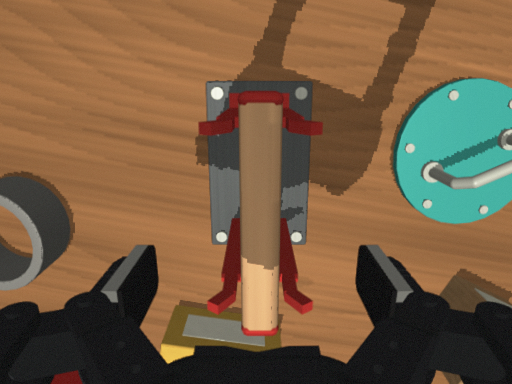

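>>> play_rows(
  moves="85 0 1 20 0 0 0;85 0 0 20 0 0 0;85 0 0 15 0 0 0;85 0 0 5 0 0 0;85 0 0 0 0 0 0;85 0 0 0 0 0 0",
)

```text
clock: 4.65
position: [0.6006, -0.026, 0.1028]
tcp_rot: [0.001, -0.093, 0.996, -0.0]
wrist_force: [-0.6, -0.5, 0.9]
width: 0.993
```

>>> play_rows(
  moves="0 0 0 0 0 0 0;0 0 0 0 0 0 0;0 0 0 0 0 0 0;0 0 0 0 0 0 0;0 0 0 0 0 0 0;0 0 0 0 0 0 0;0 0 0 0 0 0 0;0 0 0 0 0 0 0",
  grip_force=80,
)

```text
clock: 5.45
position: [0.5998, -0.0259, 0.1018]
tcp_rot: [0.0, -0.093, 0.996, -0.0]
wrist_force: [-1.5, 0.0, 5.3]
width: 0.248
```

>>> play_rows(
  moves="0 0 0 -10 0 0 0;0 0 0 -20 0 0 0;0 0 0 -35 0 0 0;0 0 0 -40 0 0 0;0 0 0 -40 0 0 0;0 0 0 -35 0 0 0;0 0 0 -15 0 0 0;0 0 0 -5 0 0 0;0 0 0 0 0 0 0;0 0 0 0 0 0 0",
)

```text
clock: 6.45
position: [0.599, -0.0258, 0.2996]
tcp_rot: [-0.001, -0.093, 0.996, 0.0]
wrist_force: [0.6, 0.0, -2.4]
width: 0.245
```

```bash
python3 - <<'E'
from h import *
# pre-hook pose: lifter grip centre at lid centre -55mm along lifter x, above
a=np.radians(-10.2); ux=np.array([np.cos(a),np.sin(a),0])
L=np.array([.4237,.3827,0])
p=L-ux*.055; 
go([p[0],p[1],.149+.085-.019],169.8)
go([p[0],p[1],.30],169.8)
im=camera('scene'); crop(im,215,100,128,120,5,'pics/s1.png')
im=camera('side'); cv2.imwrite('pics/sd1.png',cv2.cvtColor(im,cv2.COLOR_RGB2BGR))
E
```

```text
clock 6.45 pos [ 0.599  -0.0258  0.2996] q [  -9.8   25.6   67.4    0.    87.2 -110.4] F [ 0.6  0.  -2.4] w 0.245
turn deg (tool now) [ 0.03 -0.17 20.85]  shift mm now-axes [148.  453.4  85.5]  shift after turn [299.9 371.   84.6]
clock 6.45 pos [ 0.599  -0.0258  0.2996] q [  -9.8   25.6   67.4    0.    87.2 -110.4] F [ 0.6  0.  -2.4] w 0.245
turn deg (tool now) [ 0.03 -0.17 20.85]  shift mm now-axes [148.2 453.5   0.5]  shift after turn [299.9 371.   -0.4]
```

View pics/s1.png

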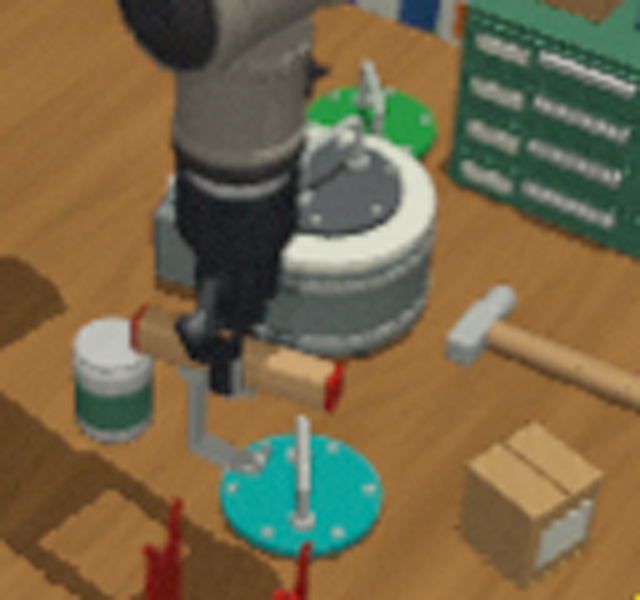

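View pics/sd1.png

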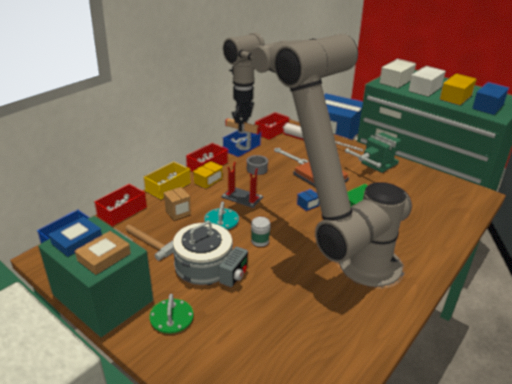

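>>> play_rows(
  moves="0 0 0 0 0 0 7;0 0 0 0 0 0 7;0 0 0 0 0 0 6.8;0 15 18 0 0 0 0;0 27 34 0 0 0 0;0 27 34 0 0 0 0;0 27 34 0 0 0 0;0 27 34 0 0 0 0;0 27 34 0 0 0 0;0 27 34 0 0 0 0;0 27 34 0 0 0 0;0 27 34 0 0 0 0",
)

```text
clock: 7.75
position: [0.4219, 0.3015, 0.3005]
tcp_rot: [-0.001, 0.088, 0.996, -0.0]
wrist_force: [1.2, -0.2, -3.2]
width: 0.243
```

>>> play_rows(
  moves="0 27 34 0 0 0 0;0 25 30 0 0 0 0;0 15 17 0 0 0 0;0 0 0 0 0 0 0;0 0 0 0 0 0 0;0 0 0 0 0 0 0",
)

```text
clock: 8.35
position: [0.372, 0.391, 0.3009]
tcp_rot: [-0.0, 0.089, 0.996, -0.0]
wrist_force: [0.3, -0.2, -2.2]
width: 0.245
```

```bash
python3 - <<'E'
from h import *
import pickle
a=np.radians(-10.2); ux=np.array([np.cos(a),np.sin(a),0])
p=np.array([.4237,.3827,0])-ux*.055
go([p[0],p[1],.149+.085-.019],169.8)
c=calibration('wrist');im=camera('wrist'); cv2.imwrite('pics/w5.png',cv2.cvtColor(im,cv2.COLOR_RGB2BGR));pickle.dump(c,open('pics/w5.pkl','wb'))
im=camera('scene'); crop(im,215,80,128,120,5,'pics/s2.png')
E
```

```text
clock 8.35 pos [0.372  0.391  0.3009] q [ 38.3  18.7  77.6  -0.   83.7 -41.5] F [ 0.3 -0.2 -2.2] w 0.245
turn deg (tool now) [-0.05 -0.02  0.01]  shift mm now-axes [ 2.6  1.  85.9]  shift after turn [ 2.6  1.  85.9]
```

View pics/s2.png

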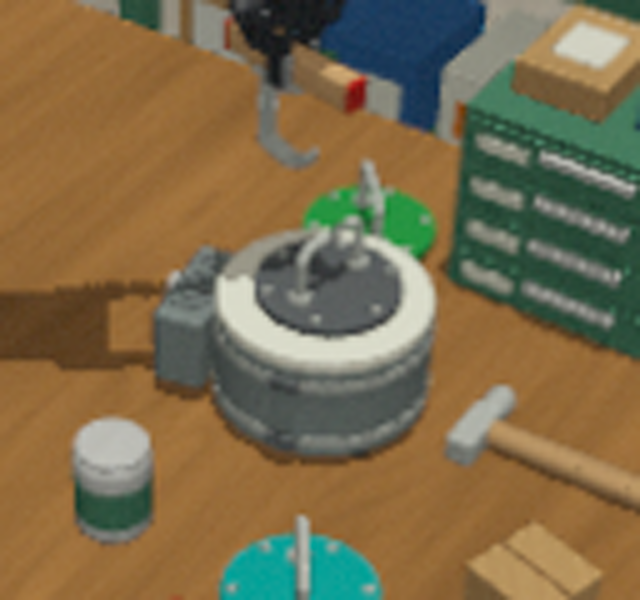

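View pics/w5.png

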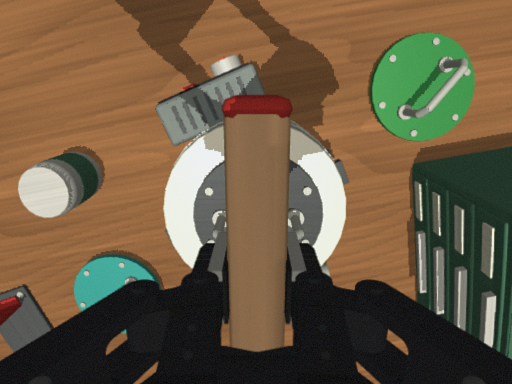

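```bash
python3 - <<'E'
from h import *
import pickle
c=pickle.load(open('pics/w5.pkl','rb'))
a=np.radians(-10.2); ux=np.array([np.cos(a),np.sin(a),0]); uy=np.array([-ux[1],ux[0],0]); t=np.array([.372,.391,0])
for p,z in [((257.5,96.5),.333),((219,217),.127),((296,217),.127)]:
    w=onz(c,p,z); print(w,'rel tcp along lifter x,y',(w-t)@ux,(w-t)@uy)
E
```

```text
[0.305  0.4031 0.333 ] rel tcp along lifter x,y -0.06813719052749227 7.355803430851628e-05
[0.4162 0.3445 0.127 ] rel tcp along lifter x,y 0.05176942240091474 -0.03789641075056618
[0.4297 0.4197 0.127 ] rel tcp along lifter x,y 0.05173393623927524 0.03842492296524696
```

>>> play_rows(
  moves="0 0 0 20 0 0 0;0 0 0 30 0 0 0;0 0 0 20 0 0 0;0 0 0 12 0 0 0;0 0 0 5 0 0 0;0 0 0 0 0 0 0;0 0 0 0 0 0 0",
)

```text
clock: 9.15
position: [0.3722, 0.392, 0.2154]
tcp_rot: [0.001, 0.089, 0.996, 0.001]
wrist_force: [-0.3, 0.8, -1.9]
width: 0.246
```

```bash
python3 - <<'E'
from h import *
go([.4237,.3827,.2138],169.8)
im=camera('scene'); crop(im,225,80,100,90,6,'pics/s3.png')
im=camera('side'); crop(im,150,190,120,100,6,'pics/sd3.png')
E
```

```text
clock 9.15 pos [0.3722 0.392  0.2154] q [ 38.4  21.9  86.4   0.   71.5 -41.5] F [-0.3  0.8 -1.9] w 0.246
turn deg (tool now) [0.09 0.07 0.04]  shift mm now-axes [-52.3  -0.1   1.6]  shift after turn [-52.3  -0.1   1.6]
```

View pics/s3.png

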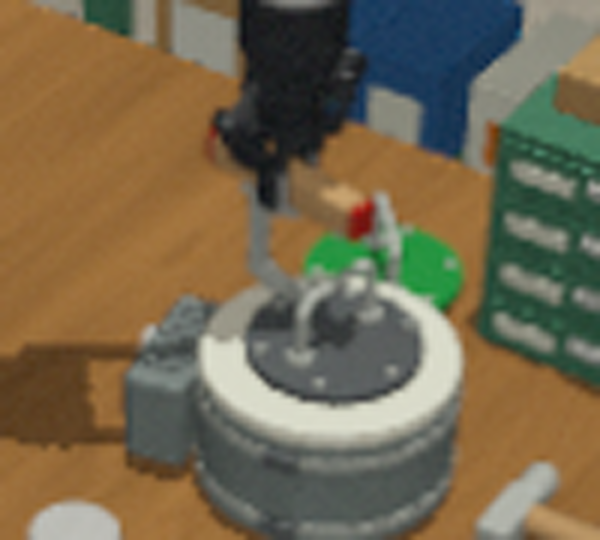

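View pics/sd3.png

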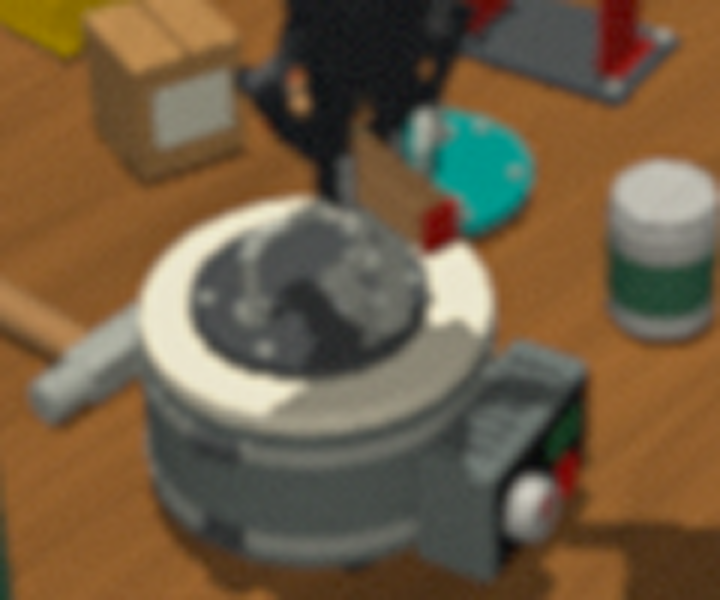

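>>> play_rows(
  moves="0 -8 0 1 0 0 0;0 -10 0 0 0 0 0;0 -10 0 0 0 0 0;0 -10 0 0 0 0 0;0 -8 0 0 0 0 0;0 -4 0 0 0 0 0;0 0 0 0 0 0 0;0 0 0 0 0 0 0",
)

```text
clock: 10.05
position: [0.4207, 0.3829, 0.2132]
tcp_rot: [-0.0, 0.089, 0.996, -0.0]
wrist_force: [0.4, 0.4, -1.6]
width: 0.244
```

```bash
python3 - <<'E'
from h import *
go([.4237,.3827,.2398],169.8)
im=camera('scene'); crop(im,225,80,100,90,6,'pics/s4.png')
E
```

```text
clock 10.05 pos [0.4207 0.3829 0.2132] q [ 34.6  25.   81.9   0.   73.1 -45.3] F [ 0.4  0.4 -1.6] w 0.244
turn deg (tool now) [-0.01 -0.03  0.04]  shift mm now-axes [ -3.    0.3 -26.6]  shift after turn [ -3.    0.3 -26.6]
```

View pics/s4.png

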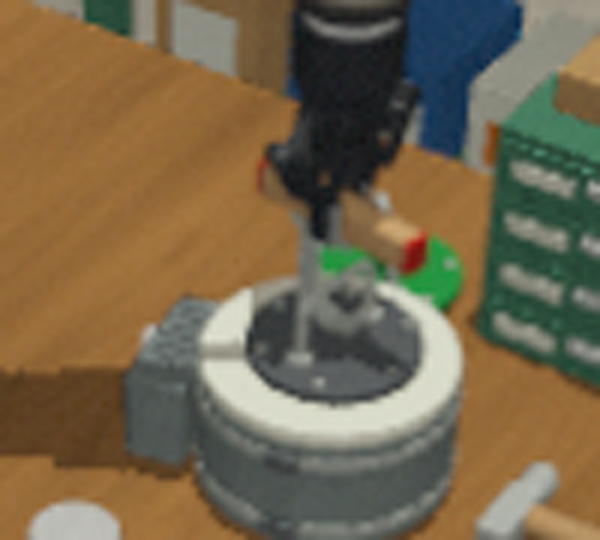

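>>> play_rows(
  moves="0 0 0 -8 0 0 0;0 0 0 -8 0 0 0;0 0 0 -5 0 0 0;0 0 0 -2 0 0 0;0 0 0 -2 0 0 0;0 0 0 -2 0 0 0;0 0 0 -2 0 0 0;0 0 0 -2 0 0 0;0 0 0 0 0 0 0",
)

```text
clock: 11.0
position: [0.4208, 0.3829, 0.2441]
tcp_rot: [-0.0, 0.088, 0.996, -0.0]
wrist_force: [-0.1, 0.1, -6.2]
width: 0.247
```

```bash
python3 - <<'E'
from h import *
go([.4237,.3827,.2398],169.8)
im=camera('scene'); crop(im,225,80,100,90,6,'pics/s5.png')
E
```

```text
clock 11.0 pos [0.4208 0.3829 0.2441] q [ 34.6  23.7  78.9   0.   77.4 -45.3] F [-0.1  0.1 -6.2] w 0.247
turn deg (tool now) [-0.02 -0.02  0.05]  shift mm now-axes [-2.9  0.3  4.3]  shift after turn [-2.9  0.3  4.3]
```

View pics/s5.png

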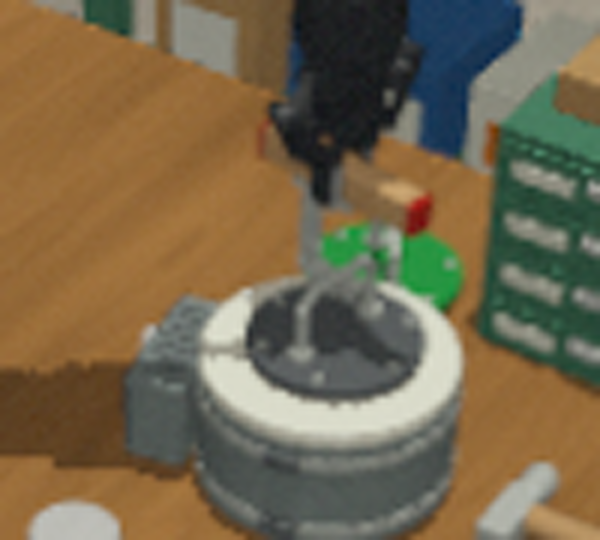

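>>> play_rows(
  moves="0 0 0 -3 0 0 0;0 0 0 -4 0 0 0;0 0 0 -6 0 0 0;0 0 0 -8 0 0 0;0 0 0 -10 0 0 0;0 0 0 -10 0 0 0;0 0 0 -10 0 0 0;0 0 0 -8 0 0 0;0 0 0 -5 0 0 0;0 0 0 -3 0 0 0;0 0 0 0 0 0 0;0 0 0 0 0 0 0",
)

```text
clock: 12.25
position: [0.4207, 0.3829, 0.3109]
tcp_rot: [-0.0, 0.088, 0.996, -0.0]
wrist_force: [0.1, -0.4, -6.8]
width: 0.245
```

```bash
python3 - <<'E'
from h import *
go([.4426-.0045,-.3725,.31],169.8)
im=camera('scene'); crop(im,225,60,100,100,6,'pics/s6.png')
im=camera('side'); crop(im,150,150,130,120,5,'pics/sd6.png')
E
```

```text
clock 12.25 pos [0.4207 0.3829 0.3109] q [ 34.6  21.8  71.6   0.   86.7 -45.3] F [ 0.1 -0.4 -6.8] w 0.245
turn deg (tool now) [-0.03 -0.03  0.05]  shift mm now-axes [-150.2 -740.5    1.2]  shift after turn [-150.9 -740.4    0.9]
```

View pics/s6.png

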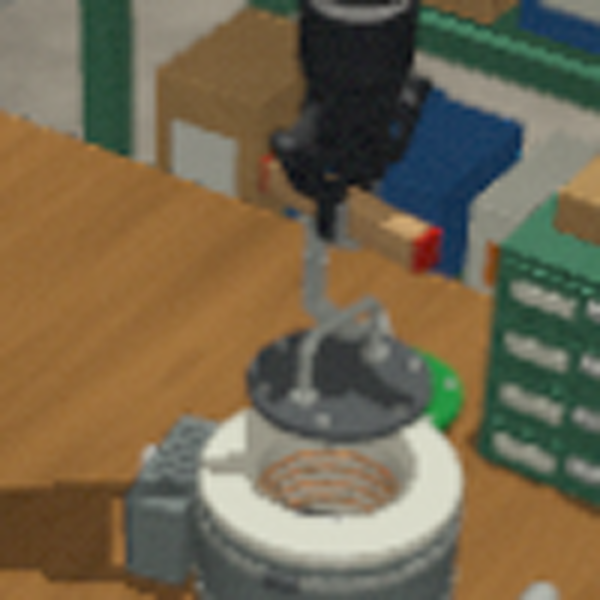

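View pics/sd6.png

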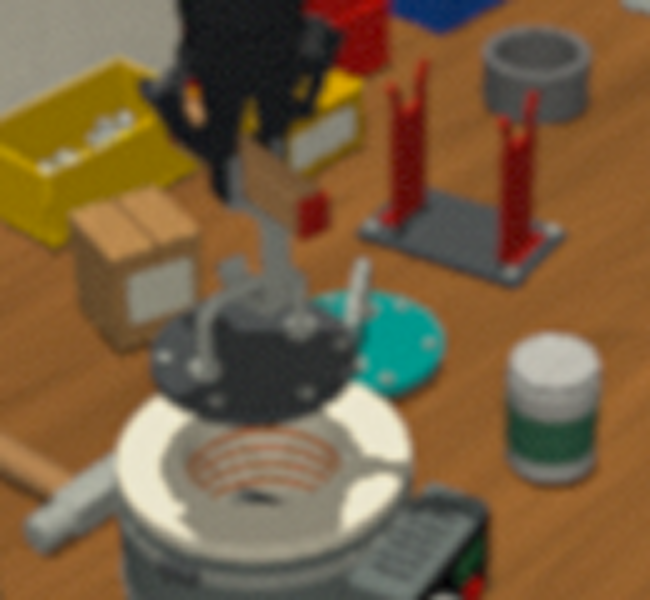

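>>> play_rows(
  moves="0 -0.4 -2 0 0 0 0;0 -0.8 -4 0 0 0 0;0 -1.2 -6 0 0 0 0;0 -1.6 -8 0 0 0 0;0 -2 -10 0 0 0 0;0 -2.5 -12 0 0 0 0;0 -2.9 -14 0 0 0 0;0 -3.3 -16 0 0 0 0;0 -3.7 -18 0 0 0 0;0 -4.1 -20 0 0 0 0;0 -4.1 -20 0 0 0 0;0 -4.1 -20 0 0 0 0",
)

```text
clock: 13.55
position: [0.4245, 0.2281, 0.3115]
tcp_rot: [0.0, 0.089, 0.996, 0.0]
wrist_force: [0.8, 0.5, -6.2]
width: 0.248
```

>>> play_rows(
  moves="0 -4.1 -20 0 0 0 0;0 -4.1 -20 0 0 0 0;0 -4.1 -20 0 0 0 0;0 -4.1 -20 0 0 0 0;0 -4.1 -20 0 0 0 0;0 -4.1 -20 0 0 0 0;0 -4.1 -20 0 0 0 0;0 -4.1 -20 0 0 0 0;0 -4.1 -20 0 0 0 0;0 -4.1 -20 0 0 0 0;0 -4.1 -20 0 0 0 0;0 -4.1 -20 0 0 0 0",
)

```text
clock: 14.75
position: [0.4301, -0.0166, 0.3116]
tcp_rot: [0.0, 0.089, 0.996, -0.0]
wrist_force: [-0.6, -0.8, -6.4]
width: 0.244
```

>>> play_rows(
  moves="0 -4.1 -20 0 0 0 0;0 -4.1 -20 0 0 0 0;0 -4.1 -20 0 0 0 0;0 -4.1 -20 0 0 0 0;0 -4.1 -20 0 0 0 0;0 -4.1 -20 0 0 0 0;0 -4.1 -20 0 0 0 0;0 -4.1 -20 0 0 0 0;0 -4.1 -20 0 0 0 0;0 -4.1 -20 0 0 0 0;0 -4.1 -20 0 0 0 0;0 -4.1 -20 0 0 0 0",
)

```text
clock: 15.95
position: [0.4359, -0.2613, 0.3115]
tcp_rot: [0.0, 0.089, 0.996, -0.0]
wrist_force: [0.3, -0.8, -6.6]
width: 0.249
```

>>> play_rows(
  moves="0 -4.1 -20 0 0 0 0;0 -3.7 -18 0 0 0 0;0 -3.3 -16 0 0 0 0;0 -2.9 -14 0 0 0 0;0 -2.5 -12 0 0 0 0;0 -2 -10 0 0 0 0;0 -1.6 -8 0 0 0 0;0 -1.2 -6 0 0 0 0;0 -0.8 -4 0 0 0 0;0 -0.4 -2 0 0 0 0;0 0 0 0 0 0 0;0 0 0 0 0 0 0",
)

```text
clock: 17.15
position: [0.4398, -0.3718, 0.3113]
tcp_rot: [0.0, 0.088, 0.996, 0.0]
wrist_force: [0.2, 0.1, -7.1]
width: 0.247
```

```bash
python3 - <<'E'
from h import *
go([.440,-.3715,.31],169.8)
im=camera('scene'); crop(im,90,150,140,120,5,'pics/s7.png')
cv2.imwrite('pics/s7f.png',cv2.cvtColor(im,cv2.COLOR_RGB2BGR))
im=camera('side'); crop(im,250,80,150,120,5,'pics/sd7.png')
E
```

```text
clock 17.15 pos [ 0.4398 -0.3718  0.3113] q [ -47.8   22.5   70.3    0.    87.1 -127.7] F [ 0.2  0.1 -7.1] w 0.247
turn deg (tool now) [0.02 0.   0.07]  shift mm now-axes [-0.2  0.4  1.3]  shift after turn [-0.2  0.4  1.3]
```

View pics/s7.png

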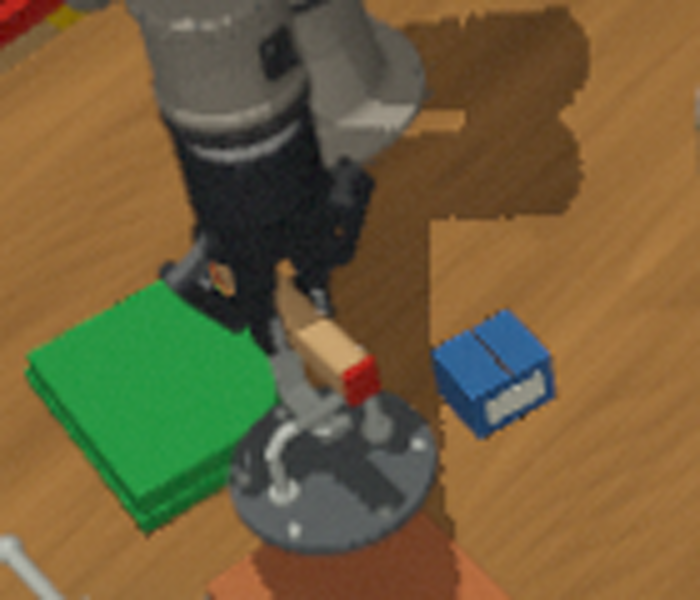

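View pics/sd7.png

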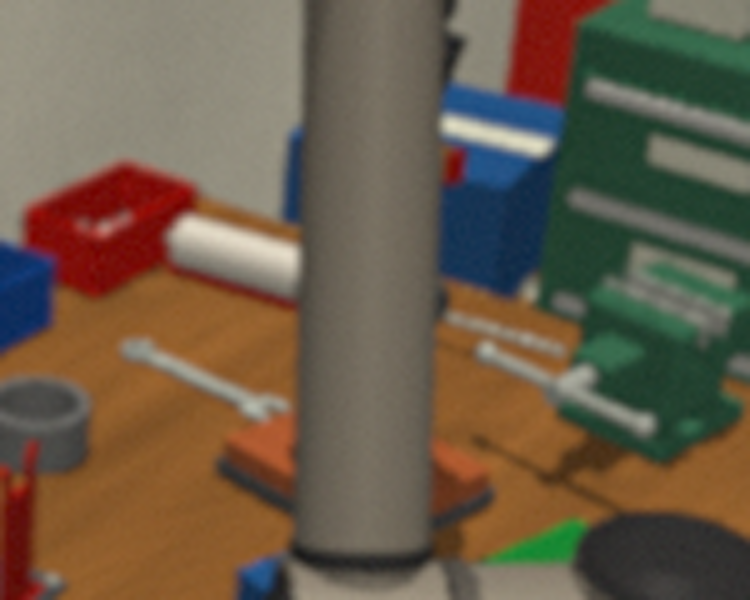

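>>> play_rows(
  moves="0 0 0 4 0 0 0;0 0 0 8 0 0 0;0 0 0 12 0 0 0;0 0 0 16 0 0 0;0 0 0 18 0 0 0;0 0 0 18 0 0 0;0 0 0 16 0 0 0;0 0 0 13 0 0 0;0 0 0 10 0 0 0;0 0 0 6 0 0 0;0 0 0 3 0 0 0;0 0 0 0 0 0 0",
)

```text
clock: 18.45
position: [0.4397, -0.3721, 0.1871]
tcp_rot: [-0.0, 0.088, 0.996, 0.0]
wrist_force: [-0.7, -0.1, -6.7]
width: 0.245
```

```bash
python3 - <<'E'
from h import *
go([.440,-.3715,.1728],169.8)
im=camera('scene'); crop(im,100,190,130,120,5,'pics/s8.png')
E
```

```text
clock 18.45 pos [ 0.4397 -0.3721  0.1871] q [ -47.9   27.    82.9    0.    70.1 -127.7] F [-0.7 -0.1 -6.7] w 0.245
turn deg (tool now) [ 0.01 -0.01  0.06]  shift mm now-axes [-0.2  0.7 14.3]  shift after turn [-0.2  0.7 14.3]
```

View pics/s8.png

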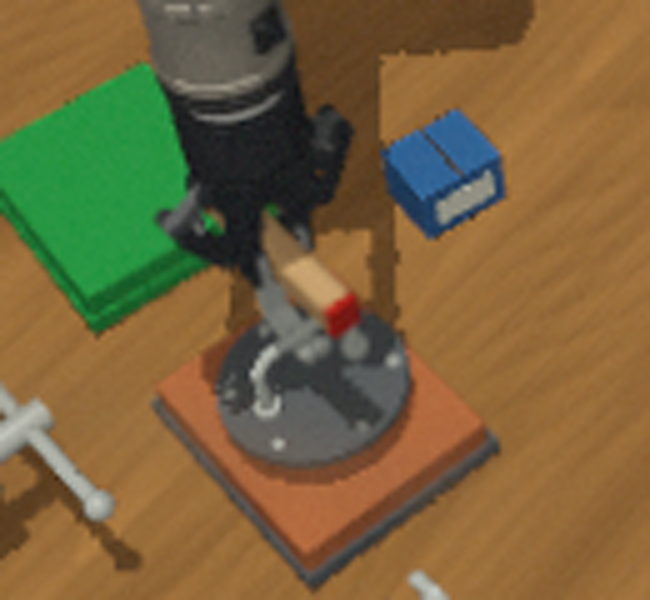

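```bash
python3 - <<'E'
from h import *
c=calibration('scene')
print(onz(c,(162.4,267.2),.072), proj(c,[[.4426,-.372,.072]]))
E
```

```text
[ 0.4475 -0.3751  0.072 ] [[161.982  265.8483]]
```

>>> play_rows(
  moves="0 0 0 2 0 0 0;0 0 0 3 0 0 0;0 0 0 2 0 0 0;0 0 0 2 0 0 0;0 0 0 1.5 0 0 0;0 0 0 1 0 0 0;0 0 0 1 0 0 0;0 0 0 1 0 0 0;0 0 0 1 0 0 0;0 0 0 1 0 0 0;0 0 0 0 0 0 0",
)

```text
clock: 19.6
position: [0.4399, -0.3724, 0.1722]
tcp_rot: [0.0, 0.088, 0.996, -0.0]
wrist_force: [0.3, 0.1, -1.9]
width: 0.246
```

>>> play_rows(
  moves="0 0 0 2 0 0 0;0 0 0 4 0 0 0;0 0 0 6 0 0 0;0 0 0 6 0 0 0;0 0 0 4 0 0 0;0 0 0 2 0 0 0;0 0 0 0 0 0 0;0 0 0 0 0 0 0",
)

```text
clock: 20.4
position: [0.4398, -0.3722, 0.1479]
tcp_rot: [0.0, 0.088, 0.996, -0.0]
wrist_force: [0.2, -1.0, -2.4]
width: 0.251
```

```bash
python3 - <<'E'
from h import *
go([.440,-.3715,.1728],169.8)
im=camera('scene'); crop(im,100,190,130,120,5,'pics/s9.png')
E
```

```text
clock 20.4 pos [ 0.4398 -0.3722  0.1479] q [ -47.9   29.2   85.9    0.    64.9 -127.7] F [ 0.2 -1.  -2.4] w 0.251
turn deg (tool now) [-0.    0.01  0.05]  shift mm now-axes [ -0.1   0.7 -24.9]  shift after turn [ -0.1   0.7 -24.9]
```

View pics/s9.png

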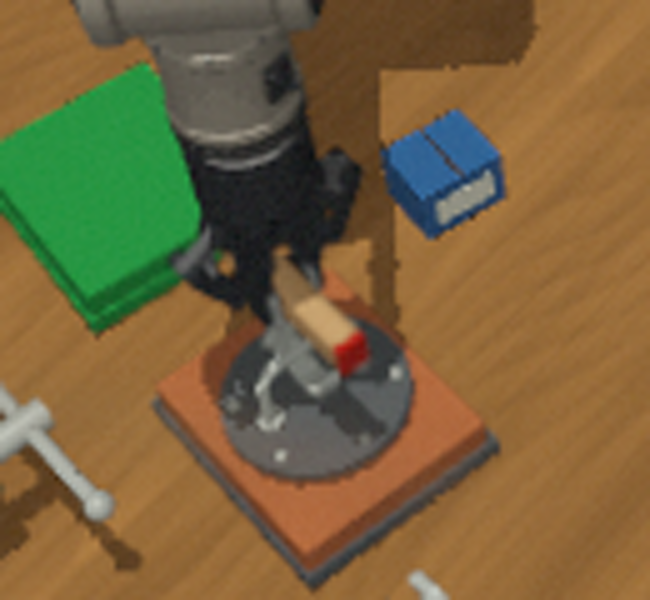

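>>> play_rows(
  moves="0 5 0 0 0 0 0;0 10 0 0 0 0 0;0 12 0 0 0 0 0;0 12 0 0 0 0 0;0 12 0 0 0 0 0;0 9 0 0 0 0 0;0 0 0 0 0 0 0;0 0 0 0 0 0 0;0 0 0 0 0 0 0",
)

```text
clock: 21.35
position: [0.381, -0.3618, 0.1479]
tcp_rot: [0.0, 0.088, 0.996, -0.0]
wrist_force: [0.3, 0.5, -1.7]
width: 0.252
```

```bash
python3 - <<'E'
from h import *
go([.5998,-.0259,.30],190.7)
im=camera('scene'); crop(im,100,190,130,120,5,'pics/s10.png')
E
```

```text
clock 21.35 pos [ 0.381  -0.3618  0.1479] q [ -51.9   24.4   94.3    0.    61.3 -131.8] F [ 0.3  0.5 -1.7] w 0.252
turn deg (tool now) [ -0.02   0.03 -20.84]  shift mm now-axes [-156.3  369.2 -152.1]  shift after turn [-277.3  289.4 -152.1]
```

View pics/s10.png

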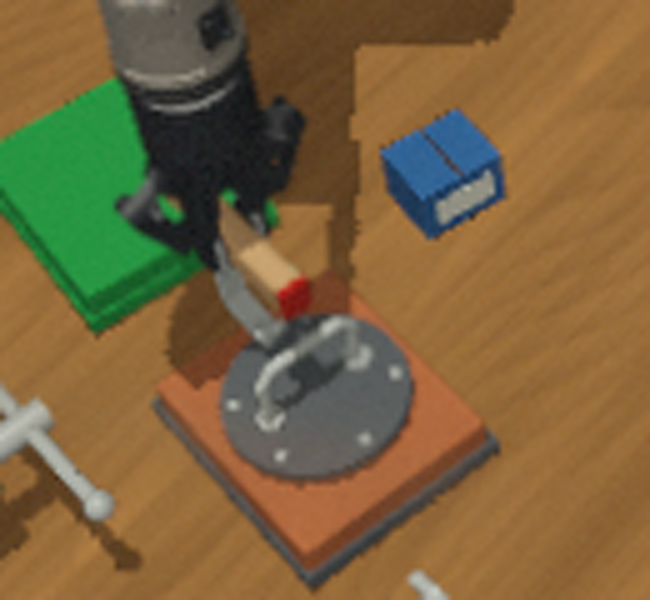

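>>> play_rows(
  moves="0 0 0 -10 0 0 0;0 0 0 -20 0 0 0;0 0 0 -30 0 0 0;0 0 0 -35 0 0 0;0 0 0 -30 0 0 0;0 0 0 -20 0 0 0;0 0 0 -10 0 0 -4;0 0 0 0 0 0 -8;0 0 0 0 0 0 -8.5;0 -10 10 0 0 0 0;0 -25 26 0 0 0 0;0 -32 33 0 0 0 0",
)

```text
clock: 22.6
position: [0.4346, -0.281, 0.303]
tcp_rot: [0.0, -0.087, 0.996, -0.0]
wrist_force: [1.3, 0.3, -3.4]
width: 0.246
```

>>> play_rows(
  moves="0 -32 33 0 0 0 0;0 -32 33 0 0 0 0;0 -32 33 0 0 0 0;0 -32 33 0 0 0 0;0 -30 32 0 0 0 0;0 -25 26 0 0 0 0;0 -15 15 0 0 0 0;0 0 0 0 0 0 0;0 0 0 0 0 0 0;0 0 0 0 0 0 0",
)

```text
clock: 23.6
position: [0.5917, -0.0448, 0.303]
tcp_rot: [-0.0, -0.089, 0.996, -0.0]
wrist_force: [-0.0, -0.6, -2.7]
width: 0.247
```

```bash
python3 - <<'E'
from h import *
go([.598,-.0262,.30],190.7)
E
```

```text
clock 23.6 pos [ 0.5917 -0.0448  0.303 ] q [ -11.7   24.7   68.2   -0.    87.  -112. ] F [-0.  -0.6 -2.7] w 0.247
turn deg (tool now) [-0.01 -0.01 -0.46]  shift mm now-axes [-9.5 17.1  3. ]  shift after turn [-9.7 17.   3. ]
```

>>> play_rows(
  moves="0 -5 8 0 0 0 -0.45;0 -4 8 3 0 0 0;0 -0.7 1 0 0 0 0;0 0 0 0 0 0 0;0 0 0 0 0 0 0",
)

```text
clock: 24.1
position: [0.5985, -0.026, 0.2998]
tcp_rot: [-0.0, -0.094, 0.996, -0.0]
wrist_force: [0.1, 0.7, -2.2]
width: 0.246
```

```bash
python3 - <<'E'
from h import *
go([.598,-.0262,.1025],190.7)
c=calibration('wrist');im=camera('wrist'); cv2.imwrite('pics/w6.png',cv2.cvtColor(im,cv2.COLOR_RGB2BGR))
im=camera('scene'); crop(im,220,140,100,110,5,'pics/s11.png')
E
```

```text
clock 24.1 pos [ 0.5985 -0.026   0.2998] q [  -9.8   25.5   67.6   -0.    86.9 -110.6] F [ 0.1  0.7 -2.2] w 0.246
turn deg (tool now) [-0.  -0.   0.1]  shift mm now-axes [  0.5  -0.1 197.3]  shift after turn [  0.5  -0.1 197.3]
```

View pics/s11.png

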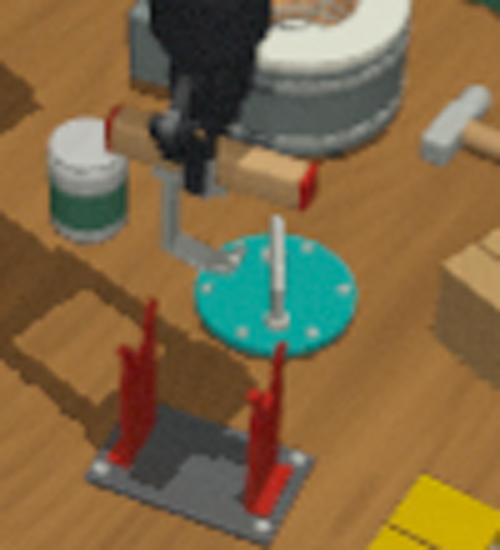

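View pics/w6.png

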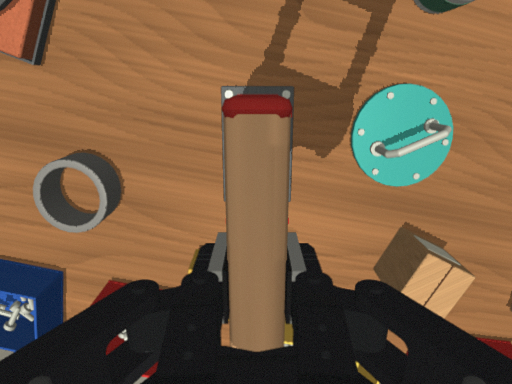

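>>> play_rows(
  moves="0 0 0 15 0 0 0;0 0 0 30 0 0 0;0 0 0 35 0 0 0;0 0 0 35 0 0 0;0 0 0 30 0 0 0;0 0 0 20 0 0 0;0 0 0 12 0 0 0;0 0 0 8 0 0 0;0 0 0 3 0 0 0;0 0 0 0 0 0 0",
)

```text
clock: 25.2
position: [0.5989, -0.026, 0.1123]
tcp_rot: [0.0, -0.094, 0.996, -0.0]
wrist_force: [-0.9, 0.2, -2.7]
width: 0.249
```

>>> play_rows(
  moves="0 0 0 2 0 0 0;0 0 0 2 0 0 0;0 0 0 2 0 0 0;0 0 0 1 0 0 0;0 0 0 1 0 0 0;0 0 0 0 0 0 0",
)

```text
clock: 25.8
position: [0.5984, -0.0259, 0.1037]
tcp_rot: [-0.0, -0.094, 0.996, 0.0]
wrist_force: [0.7, -0.1, -2.4]
width: 0.246
```

>>> play_rows(
  moves="0 0 0 0.7 0 0 0;0 0 0 0.7 0 0 0;0 0 0 0.5 0 0 0;0 0 0 0 0 0 0;0 0 0 0 0 0 0",
)

```text
clock: 26.3
position: [0.5985, -0.0259, 0.1019]
tcp_rot: [0.0, -0.094, 0.996, 0.0]
wrist_force: [-0.6, -0.3, -2.4]
width: 0.248
```

>>> play_rows(
  moves="0 0 0 0.7 0 0 0;0 0 0 0.5 0 0 0;0 0 0 0 0 0 0;0 0 0 0 0 0 0",
)

```text
clock: 26.7
position: [0.5985, -0.0259, 0.1018]
tcp_rot: [0.0, -0.094, 0.996, -0.0]
wrist_force: [-3.6, 1.0, 6.6]
width: 0.246
```

Force reversed, so the grip is seated on the notch floors. Opening the fingers.

>>> play_rows(
  moves="30 0 0 0 0 0 0;60 0 0 0 0 0 0;85 0 0 0 0 0 0;85 0 0 0 0 0 0;85 0 0 0 0 0 0;85 0 0 0 0 0 0;85 0 0 0 0 0 0",
)

```text
clock: 27.4
position: [0.5985, -0.0259, 0.1007]
tcp_rot: [-0.0, -0.094, 0.996, 0.0]
wrist_force: [0.3, 0.7, 0.1]
width: 0.993
```

>>> play_rows(
  moves="85 0 0 -5 0 0 0;85 0 0 -15 0 0 0;85 0 0 -25 0 0 0;85 0 0 -35 0 0 0;85 0 0 -40 0 0 0;85 -10 0 -40 0 0 0;85 -25 0 -25 0 0 0;85 -25 0 -10 0 0 0;85 -10 0 0 0 0 0;85 0 0 0 0 0 0;85 0 0 0 0 0 0;85 0 0 0 0 0 0",
)

```text
clock: 28.6
position: [0.6665, -0.013, 0.2956]
tcp_rot: [-0.0, -0.094, 0.996, 0.0]
wrist_force: [-0.0, -0.1, 0.4]
width: 0.993
```

```bash
python3 - <<'E'
from h import *
import pickle
go([.598,-.0262,.1025],190.7)
c=calibration('wrist');im=camera('wrist'); cv2.imwrite('pics/w7.png',cv2.cvtColor(im,cv2.COLOR_RGB2BGR));pickle.dump(c,open('pics/w7.pkl','wb'))
im=camera('scene'); cv2.imwrite('pics/s12.png',cv2.cvtColor(im,cv2.COLOR_RGB2BGR))
crop(im,100,190,190,120,4,'pics/s12c.png')
im=camera('side'); crop(im,200,120,160,120,5,'pics/sd12.png')
E
```

```text
clock 28.6 pos [ 0.6665 -0.013   0.2956] q [  -7.7   33.8   54.4    0.    91.9 -108.5] F [-0.  -0.1  0.4] w 0.993
turn deg (tool now) [ 0.02 -0.05  0.09]  shift mm now-axes [ 69.7  -0.2 193.2]  shift after turn [ 69.8  -0.3 193.1]
```

View pics/w7.png

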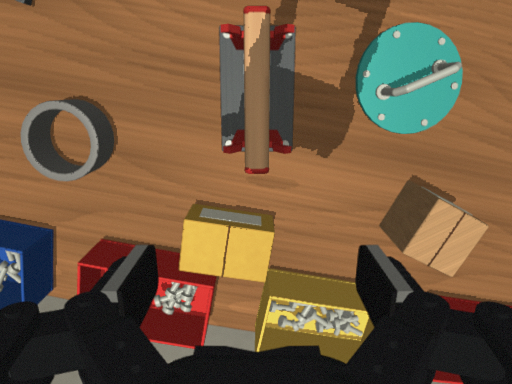

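View pics/s12c.png

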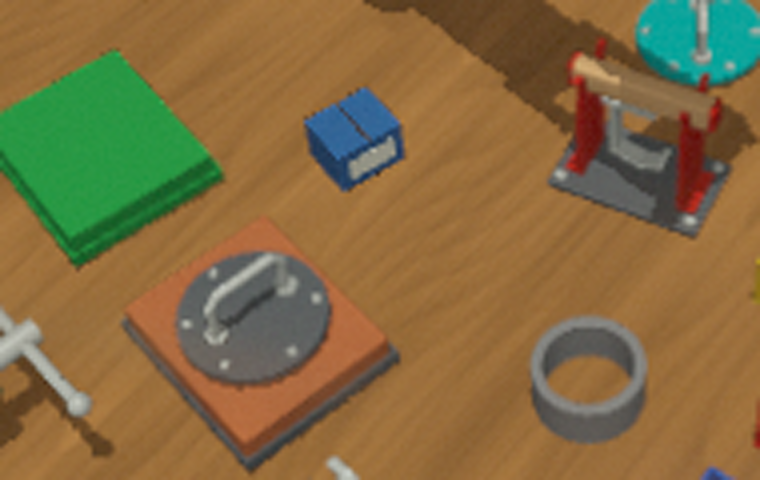

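View pics/sd12.png

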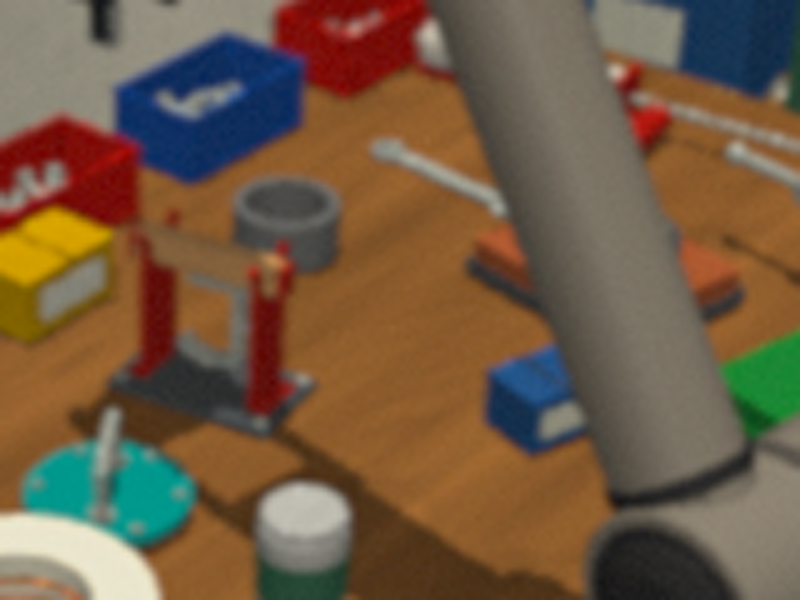

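```bash
python3 - <<'E'
from h import *
import pickle
c=calibration('scene'); f=lambda x,y:((x+.5)/4-.5+100,(y+.5)/4-.5+190)
print('lid',onz(c,f(254,318),.058),'feet mid',(onz(c,f(216,337),.06)+onz(c,f(287,287),.06))/2)
sl=np.array([onz(c,f(*p),.04) for p in [(262,218),(388,340),(244,450),(124,310)]]);print('slab',sl.mean(0))
c=pickle.load(open('pics/w7.pkl','rb'))
b=np.array([onz(c,(257.3,172.8),.134),onz(c,(257,6.5),.134)]);print('lifter',b.mean(0),np.hypot(*(b[0]-b[1])[:2]))
E
```

```text
lid [ 0.4464 -0.3736  0.058 ] feet mid [ 0.4418 -0.3709  0.06  ]
slab [ 0.4414 -0.3726  0.04  ]
lifter [ 0.6011 -0.0256  0.134 ] 0.1401250921213424
```

```bash
python3 -c "
from station import workorder,monitor
s=monitor.state();print(s['clock'],abs(s['qvel']).max(),s['wrist_force'])
print(workorder.close_job())"
```

```text
28.75 0.004261096643502281 [ 0.69383707  0.07464043 -0.02206391]
the job is handed in; nothing more can be done
None
```

The lid is on the firebrick slab and the lifter is back down in both notches of its stand. I handed the job in at 28.75 s of the 72 s allowed; the system reports no verdict.

I took the lifter from its stand, hooked it under the loop from the lid's -x side and lifted the lid clear. I carried it over at about 0.18 m, set it down at about 10 mm/s, unhooked and returned the lifter.

Last checks, all from the final camera images and the arm's force readings:
- **Lid:** its centre is within about 5 mm of the slab's centre, and it looks flat and at rest. I judged the tilt by eye and did not measure it.
- **Lifter:** it is about 2 mm from home along the stand. Its apparent length matches the right height, and an upward force on seating confirmed contact with the notch floors.
- **Bystanders and arm:** nothing on the bench looks moved, though I did not measure each item. The gripper is clear, the arm is still, and the wrist force is under 1 N.

One small disagreement: the disc outline puts the lid centre about 5 mm from the slab centre, while the feet of the loop put it about 2 mm away. Both are well inside the 35 mm limit, and no check failed.

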